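Make up the foil kit and the cutting kit in their caddies

ROBOT

A 7-joint arm with a two-finger parallel gripper is mounted at the origin on a cart in front of the work surface, level with it; the furniture and walls round the work are solid. World frame = base frame: x ahead of the robot, y to its left, z up, the work surface at z = 0. Lengths are in m, angles in rad, forces in N, time in s.
With the tool pointing down it reaches from about 0.425 to 0.875 m from the base axis. Payload 4.7 kg.
Tool frame: the origin (TCP) lies midway between the tips of the shut fingers; the grasp point (between the pads) lies ctrl.grasp_offset behind it (ctrl.grasp_offset is the distance from the TCP to the grasp point, in m); z points along the fingers, y is the line along which they close (so a half turn about z gives the same grasp; the last joint's range is limited). The gripper opens to 87 mm and grips with 3 to 60 N. Pads are 19 mm wide; open, the fingers measure 117 mm over their backs; the gripper's body (75 mm by 190 mm) begins 51 mm behind the grasp point.
Start: joints at [-1.25, 0.321, -0.07, 1.45, 0.023, 1.371, -0.057], TCP at [0.196, 0.62, 0.223] pointing down, gripper open.
Joint ranges: [-2.86, 2.86], [-0.3, 2.09], [-1.38, 1.24], [0.06, 2.45], [-1.56, 4.7], [0.09, 2.05], [-2.69, 2.69]. Speed limits (rad/s): [2.57, 2.57, 3.14, 3.14, 3.14, 3.14, 3.14].

INTERFACE

Orientations are given as a rotation vector (axis times angle).
In Python, from bench import ctrl gives the robot as it stands. The module is installed in compiled form; this text tells all that it offers.
- The arm moves only by the tool jog_arm, never from a script. Its argument "moves" is one flat list of numbers, 7 for each row, row after row: the shift along the tool's x, y, z in units of 30 cm (1.0 is 30 cm), then the turn, a rotation vector about the tool's x, y, z in units of 60 degrees (1.0 is 60 degrees), then the gripper's target within -1 to 1 (fully open at 1, half-way at 0, shut at -1). In form: [x, y, z, wx, wy, wz, fingers, x, y, z, wx, wy, wz, fingers, ...]. A call has exactly 8 rows; each row is the pose to reach, as a shift and turn from the pose commanded when the call began, along the tool's axes at that moment; what a row does not reach only later rows make up. A row lasts 1/8 s, in which the tool goes at most 62.5 mm and 10.7 degrees, less where a joint would pass 70% of its speed; a pose out of reach is approached as far as the arm can. A call with a number of a shift or a turn outside -1 to 1 is refused whole. A call with a gripper value outside its range is refused whole. The fingers move at their own pace and stop on an object; "newtons" is the grip in N (left out, the last holds). Time passes only in rows, so rows that repeat a pose let the fingers close, or fill a call up. It gives the time, the measured TCP pose, the force, the opening and the grip force at its end, in the units of the state.
- ctrl.get_state(): the state, without advancing time (a new reading comes with each control period).
- ctrl.get_image(name): name is "scene" or "side" or "wrist"; returns a dict with "pixels" (480x640x3 uint8, red, green, blue), "fx", "fy", "cx", "cy" (pixels), "dist" ([k1, k2, p1, p2, k3] as OpenCV has them; the pictures are not rectified), "xyz" and "rotation" of the camera in the world; the wrist camera has in their place "tool_from_camera" (4x4, takes a point from camera to tool coordinates, whose origin is the TCP and whose axes are the flange's). Camera axes: x right, y up, looking along -z (the intrinsics and any distortion apply to the point x, -y, -z); pixel columns grow to the right and rows downward; lengths in m; the calibration is good to about 2 mm. A picture is of the moment at which its call begins: read the wrist's pose just before it. There is no depth.
- ctrl.close_job(): hands the job in; it is judged then, once.
The state is a dict: "time": time; "joint_positions": joint angles; "qd": joint speeds; "joint_torque": joint torques, N m; "position": TCP position; "tool_rot": TCP orientation; "ft_force": force on the tool from outside, world axes, zero at the start; "torque": the same for the moment, N m; "grip_width": opening from 0.0 (shut) to 1.0 (fully open); "grip_force": force on a finger pad.
Only numpy, scipy, OpenCV 4.12 (cv2) and the standard library are available. Lean on these libraries where they do the work, as an engineer would, in place of code of your own. Each camera call takes 0.05 s, during which the arm holds its last target. There are 200 camera calls.

TASK

Finish making up the two course kits from the stock laid out along the front of the bench: the caddy that holds the roll of copper foil is to get the solder spool, the blue flux bottle and the flux brush; the caddy that holds the pliers is to get the glass cutter and the slim pale-grey bottle of cutter oil. Stand bottles and spool upright in the round wells (either well will do, one thing to a well), lay brush and cutter along the caddy in the notches of both wire rests, about centred, either way round. Leave the marker, the side cutters and the red-capped bottle where they are.

Things in the scene. Friction and masses are not known exactly. Their poses are not given: they have to be found in the camera images.
- foil_caddy: fixed beech caddy with a flat copper ring (foil roll, 62 mm) in its back pocket. Both caddies are built alike: block 210 (x) x 200 (y) x 20 mm high, origin at the centre of its underside, x to its back, y to its left, z up. Two round wells 66 mm wide, floor 11 mm over the bench (9 mm deep), centred at x -12, y +50 and -50 mm. The wire rests are described under the other caddy.
- cutting_caddy: fixed caddy, built and measured like the other, with blue-handled pliers in its back pocket. Both have two 5 mm wire rests in front, at y -32 and +32 mm, each with a notch centred at x -80 mm: bottom 14 mm wide and 58 mm over the bench, mouth 36 mm wide, wire tops 74 mm over the bench. A tool laid in both notches lies along the caddy's y, open air under it between the rests.
- spool_mid (a point): spool of solder wire standing upright: silvery winding between two black flanges 52 mm across, 46 mm high. The point is its centre, 23 mm over its underside, z up. In a well its lowest 9 mm are sunk, with 7 mm of room all round, so hold it by its upper half.
- flux_bottle_mid (a point): blue plastic bottle with white cap, upright in the front row (not the one at the back of the bench), body 42 mm across and about 70 mm high, 88 mm with cap. The point is its centre, 44 mm over its underside, z up.
- oil_bottle_mid (a point): slim pale-grey bottle with white cap, upright, body 34 mm across and about 75 mm high, 100 mm with cap. The point is its centre, 50 mm over its underside, z up.
- brush_mid (a point): flux brush lying flat: tin handle 110 mm long, 8 mm wide and 8 mm high, with 30 mm of dark bristles beyond its -y end. The point is the middle of the handle (not of the whole brush), 4 mm over the bench; y along the handle, away from the bristles, z up.
- cutter_mid (a point): green pencil-shaped glass cutter lying flat, 142 mm long, 12 to 14 mm thick. The point is its middle, 7 mm over the bench; y along it, z up.
- patina_bottle: bystander: white bottle with red cap, 51 mm across, 85 mm high, standing loose; origin under its centre. Not part of a kit.
- marker: bystander: white and red marker pen, 135 x 17 mm, lying loose between the caddies; origin under its centre, y along it. Not part of a kit.
- side_cutters: bystander: blue-handled side cutters, 145 x 56 x 13 mm, lying loose on the bench, not in a caddy; origin under their centre, y along them. Not part of a kit.

How it is judged:
At the end, for the whole second after the job is handed in: Each thing is in the caddy asked for, at rest: bottles and spool upright within 7 degrees, down in a well (14 mm in x and y, 5 mm in height); brush and cutter in both rests, along the caddy within 10 degrees, 28 mm along, 9 mm across and 6 mm in height of centred (x of spool_mid in the frame of foil_caddy between -0.026 and 0.002 m and z of spool_mid in the frame of foil_caddy between 0.029 and 0.039 m and (y of spool_mid in the frame of foil_caddy between 0.036 and 0.064 m or y of spool_mid in the frame of foil_caddy between -0.064 and -0.036 m) and angle between each of spool_mid, flux_bottle_mid, oil_bottle_mid's own z axis and vertical below 0.12 rad and x of flux_bottle_mid in the frame of foil_caddy between -0.026 and 0.002 m and z of flux_bottle_mid in the frame of foil_caddy between 0.05 and 0.06 m and (y of flux_bottle_mid in the frame of foil_caddy between 0.036 and 0.064 m or y of flux_bottle_mid in the frame of foil_caddy between -0.064 and -0.036 m) and x of oil_bottle_mid in the frame of cutting_caddy between -0.026 and 0.002 m and z of oil_bottle_mid in the frame of cutting_caddy between 0.056 and 0.066 m and (y of oil_bottle_mid in the frame of cutting_caddy between 0.036 and 0.064 m or y of oil_bottle_mid in the frame of cutting_caddy between -0.064 and -0.036 m) and x of brush_mid in the frame of foil_caddy between -0.089 and -0.071 m and y of brush_mid in the frame of foil_caddy between -0.028 and 0.028 m and z of brush_mid in the frame of foil_caddy between 0.056 and 0.068 m and angle between the y axis of brush_mid and the y axis of foil_caddy, either way round below 0.17 rad and x of cutter_mid in the frame of cutting_caddy between -0.089 and -0.071 m and y of cutter_mid in the frame of cutting_caddy between -0.028 and 0.028 m and z of cutter_mid in the frame of cutting_caddy between 0.059 and 0.071 m and angle between the y axis of cutter_mid and the y axis of cutting_caddy, either way round below 0.17 rad and linear speed of each of spool, flux_bottle, brush, cutter, oil_bottle below 0.02 m/s); the robot touches nothing.
It fails at once if the marker, the side cutters or the red-capped bottle was shifted by more than 20 mm (distance of any of patina_bottle, marker, side_cutters from where it was at the start of the episode above 0.02 m).
It also fails if it takes over 122 s, if anything falls off the work surface, if the arm or the gripper's body presses on something with over 40 N, if the wrist force passes 120 N, or if a joint passes its speed limit or range.

## Working session

There is one attempt and no reset: what is moved stays moved. The work goes in short steps, Python scripts to look and compute and a tool call to move; the robot and the scene stay as the last step left them, time stands still between calls to the robot, and variables do not carry over. Pictures are saved under pics/ and viewed, at most 14 in all, crops included, and the job is handed in when it is done.

Besides the shell and the picture viewer there is one more tool, called after ">>>" as name(argument=value, ...) on one line, values as JSON. jog_arm: Moves the arm, as the interface text tells. Its arguments: {"type":"object","properties":{"moves":{"type":"array"},"newtons":{"type":"number"}},"required":["moves"]}

```bash
mkdir -p pics
cat > h.py <<'E'
import numpy as np, cv2
from scipy.spatial.transform import Rotation as R
from bench import ctrl
def cam(name):
    st=ctrl.get_state(); im=ctrl.get_image(name)
    K=np.array([[im['fx'],0,im['cx']],[0,im['fy'],im['cy']],[0,0,1.]]); D=np.array(im['dist'],float)
    if name=='wrist':
        T=np.array(im['tool_from_camera']); Rt=R.from_rotvec(st['tool_rot']).as_matrix()
        Rc=Rt@T[:3,:3]; p=Rt@T[:3,3]+np.array(st['position'])
    else:
        r=np.array(im['rotation'],float); Rc=r if r.shape==(3,3) else R.from_rotvec(r).as_matrix(); p=np.array(im['xyz'])
    return im['pixels'],(K,D,Rc,p)
def rays(c,uv):
    K,D,Rc,p=c
    n=cv2.undistortPoints(np.array(uv,float).reshape(-1,1,2),K,D).reshape(-1,2)
    return np.c_[n[:,0],-n[:,1],-np.ones(len(n))]@Rc.T
def onplane(c,uv,z):
    d=rays(c,uv); p=c[3]; return p+d*((z-p[2])/d[:,2])[:,None]
def proj(c,X):
    K,D,Rc,p=c
    q=(np.array(X,float).reshape(-1,3)-p)@Rc; q=q*[1,-1,-1]
    return cv2.projectPoints(q,np.zeros(3),np.zeros(3),K,D)[0].reshape(-1,2)
def save(name,px): cv2.imwrite('pics/'+name,cv2.cvtColor(px,cv2.COLOR_RGB2BGR))
E
python3 - <<'E'
from h import *
import pickle
out={}
for n in('scene','side','wrist'):
    px,c=cam(n); save(n+'0.png',px); out[n]=(px,c); print(n,c[3],c[2][:,2],c[0][0,0])
pickle.dump(out,open('c0.pkl','wb'))
s=ctrl.get_state(); print(s, ctrl.grasp_offset)
E
```

```text
scene [-0.01468209 -0.67835516  0.76202828] [-0.4990465  -0.63760463  0.58686705] 513.4202809964986
side [1.44640036 0.51880712 0.75277948] [0.72212768 0.39034728 0.57110473] 536.4823934886855
wrist [0.12947703 0.64042305 0.38404554] [-0.24656819  0.07878445  0.96591777] 375.3340641878147
{'time': 0.15, 'joint_positions': array([-1.24989898,  0.32167945, -0.07009287,  1.45141774,  0.02260307,
        1.37079724, -0.05690455]), 'qd': array([-0.00044786, -0.00185985, -0.00088099, -0.00342203,  0.0007474 ,
       -0.00033145, -0.00089932]), 'joint_torque': array([-2.45286410e-04, -4.91790140e+01, -4.04702341e-01, -3.12882721e+01,
       -6.39590900e-02,  4.02271142e-02,  8.29767555e-05]), 'position': array([0.19621556, 0.61922611, 0.22168393]), 'tool_rot': array([-4.79961655e-01, -3.10456554e+00,  2.36876728e-03]), 'ft_force': array([ 0.39603181, -0.31427507,  0.85298446]), 'torque': array([0.03992001, 0.01500782, 0.01288917]), 'grip_force': 0.0, 'grip_width': 0.9994638640643099} 0.0187
```

View pics/scene0.png

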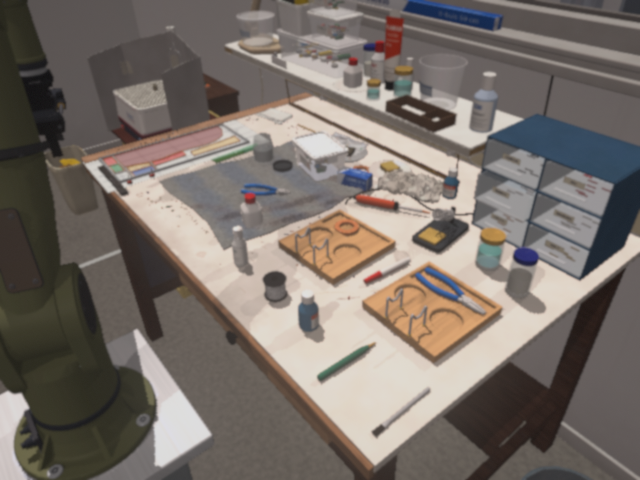

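View pics/side0.png

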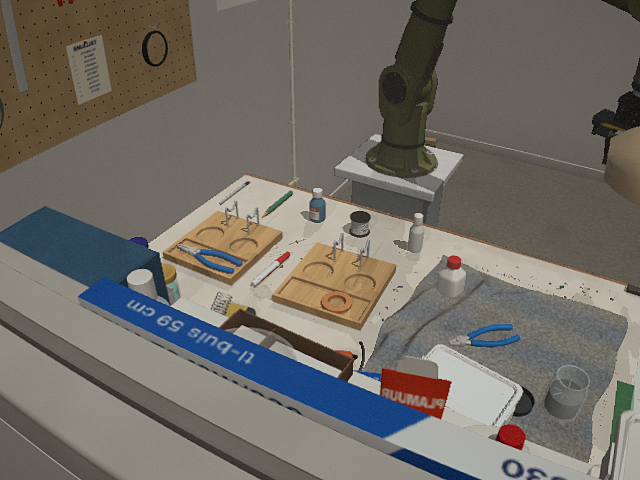

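The scene view shows the row from left to right: oil bottle (240,248), spool (275,287), flux bottle (309,312), green cutter (347,360) and brush (402,410). The foil caddy is at (336,246) and the pliers caddy at (432,308), both with rests towards the robot. The side view shows the same things from behind, all unobstructed.

Run:
```python
from h import *
import pickle
o=pickle.load(open('c0.pkl','rb'))
for n,boxes in(('scene',[(270,200,405,290),(355,255,508,365)]),('side',[(265,235,405,335),(155,190,290,290)])):
    px,c=o[n]; hsv=cv2.cvtColor(px,cv2.COLOR_RGB2HSV)
    for nm,b in zip(('foil','cut'),boxes):
        m=np.zeros(px.shape[:2],np.uint8); x0,y0,x1,y1=b
        m[y0:y1,x0:x1]=cv2.inRange(hsv,(5,80,60),(22,255,255))[y0:y1,x0:x1]
        m=cv2.morphologyEx(m,cv2.MORPH_OPEN,np.ones((3,3)))
        cs=cv2.findContours(m,cv2.RETR_EXTERNAL,cv2.CHAIN_APPROX_NONE)[0]; k=max(cs,key=cv2.contourArea)
        h=cv2.convexHull(k); a=cv2.approxPolyDP(h,2.0,True).reshape(-1,2)
        print(n,nm,cv2.contourArea(k)); 
        for uv,t,bt in zip(a,onplane(c,a,.02),onplane(c,a,0)): print(uv,t[:2].round(4),bt[:2].round(4))
    b=(220,190,520,450) if n=='scene' else (150,160,460,345)
    cr=px[b[1]:b[3],b[0]:b[2]]; f=2.3 if n=='scene' else 2.55
    save(n+'crop.png',cv2.resize(cr,None,fx=f,fy=f,interpolation=cv2.INTER_CUBIC))
```

```text
scene foil 4325.5
[393 240] [0.7479 0.0187] [0.7685 0.0375]
[391 248] [ 0.721  -0.0014] [0.7409 0.0168]
[335 282] [ 0.5377 -0.0114] [0.5525 0.0066]
[320 275] [0.5272 0.0288] [0.5418 0.0479]
[280 245] [0.5232 0.1807] [0.5377 0.2038]
[281 239] [0.5395 0.1997] [0.5544 0.2233]
[338 210] [0.7329 0.2104] [0.7531 0.2343]
scene cut 5951.5
[363 301] [ 0.5437 -0.0965] [ 0.5588 -0.0808]
[414 271] [ 0.6992 -0.0965] [ 0.7185 -0.0808]
[448 273] [ 0.7523 -0.15  ] [ 0.773  -0.1358]
[501 308] [ 0.7477 -0.293 ] [ 0.7682 -0.2826]
[489 321] [ 0.6979 -0.3004] [ 0.7171 -0.2903]
[438 358] [ 0.5462 -0.2998] [ 0.5613 -0.2896]
[431 360] [ 0.5326 -0.2948] [ 0.5474 -0.2845]
[367 310] [ 0.5317 -0.1219] [ 0.5464 -0.1069]
side foil 6248.0
[316 243] [0.5487 0.0049] [ 0.5242 -0.0091]
[395 265] [0.5357 0.2014] [0.5108 0.1927]
[394 273] [0.5635 0.2107] [0.5394 0.2023]
[360 329] [0.7569 0.2215] [0.738  0.2133]
[273 301] [0.7711 0.0301] [0.7526 0.0167]
[273 293] [0.75   0.0162] [0.731  0.0025]
side cut 4776.5
[163 251] [ 0.7531 -0.2903] [ 0.7342 -0.3123]
[217 211] [ 0.5506 -0.2895] [ 0.5262 -0.3116]
[281 231] [ 0.5468 -0.0945] [ 0.5222 -0.1113]
[281 238] [ 0.572  -0.0783] [ 0.5481 -0.0946]
[232 284] [ 0.7689 -0.0763] [ 0.7504 -0.0925]
[166 259] [ 0.773  -0.2625] [ 0.7546 -0.2838]
```

View pics/scenecrop.png

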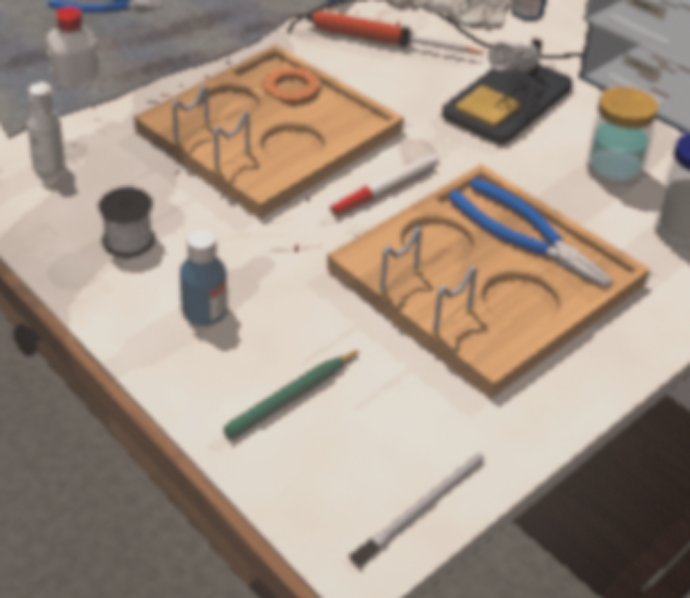

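View pics/sidecrop.png

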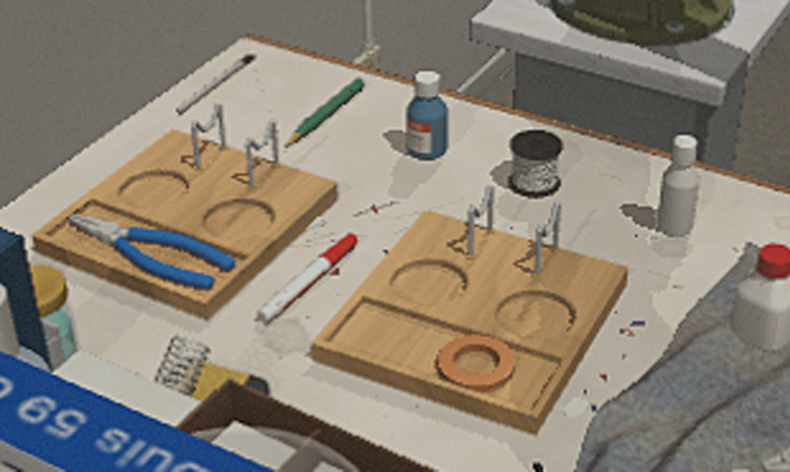

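```bash
cat >> h.py <<'E'
def frame(cx,cy,yaw):
    def f(P):
        P=np.array(P,float).reshape(-1,3); r=R.from_euler('z',yaw).as_matrix()
        return P@r.T+[cx,cy,0]
    return f
FOIL=(.6438,.109,.068); CUT=(.6505,-.191,.020)
def tri(c1,u1,c2,u2):
    d1=rays(c1,[u1])[0];d2=rays(c2,[u2])[0];d1/=np.linalg.norm(d1);d2/=np.linalg.norm(d2)
    A=np.c_[d1,-d2];s=np.linalg.lstsq(A,c2[3]-c1[3],rcond=None)[0]
    a=c1[3]+s[0]*d1;b=c2[3]+s[1]*d2;return (a+b)/2,np.linalg.norm(a-b)
E
python3 - <<'E'
from h import *
import pickle
o=pickle.load(open('c0.pkl','rb'))
cs=o['scene'][1];cd=o['side'][1]
P={'flux_cap':((201,240),(428,77),.088),'oil_cap':((40,90),(685,142),.1),'spool_top':((125,205),(537,147),.046),
'cut_butt':((231,430),(361,84),.007),'cut_tip':((354,356),(289,143),.007),'br_end':((479,461),(180,109),.004),'br_ferr':((379,543),(243,64),.004)}
for k,(a,b,z) in P.items():
    a=np.array(a)/2.3+[220,190];b=np.array(b)/2.55+[150,160]
    p,e=tri(cs,a,cd,b);print(k,'tri',p.round(4),round(e,4),'scene',onplane(cs,[a],z)[0,:2].round(4),'side',onplane(cd,[b],z)[0,:2].round(4))
print(onplane(cd,[[454,261],[488,333]],.08).round(3), onplane(cd,[[453,285]],.0).round(3),onplane(cd,[[460,342],[515,333]],.01).round(3))
for n in('side','scene'):
    px,c=o[n];im=cv2.resize(px,None,fx=2.5,fy=2.5,interpolation=cv2.INTER_CUBIC)
    for fr in(FOIL,CUT):
        f=frame(*fr);t=np.linspace(0,2*np.pi,40)
        polys=[[(-.105,-.1,.02),(.105,-.1,.02),(.105,.1,.02),(-.105,.1,.02)]]
        for y in(.05,-.05): polys.append([(-.012+.033*np.cos(a),y+.033*np.sin(a),.02) for a in t])
        for y in(.032,-.032): polys.append([(-.08-.018,y,.074),(-.087,y,.058),(-.073,y,.058),(-.08+.018,y,.074)])
        for q in polys: cv2.polylines(im,[np.round(proj(c,f(q))*2.5+.75).astype(int).reshape(-1,1,2)],len(q)==4 and abs(q[0][0])>.1 ,(255,0,255),1)
    b=(155,185,405,340) if n=='side' else (265,195,515,370)
    save(n+'ov.png',cv2.resize(im[int(b[1]*2.5):int(b[3]*2.5),int(b[0]*2.5):int(b[2]*2.5)],None,fx=1.25,fy=1.25))
E
```

```text
flux_cap tri [ 0.4249 -0.061   0.083 ] 0.0014 scene [ 0.422  -0.0663] side [ 0.4318 -0.0563]
oil_cap tri [0.4294 0.2088 0.0944] 0.0011 scene [0.4257 0.2006] side [0.4374 0.2117]
spool_top tri [0.4269 0.0617 0.0411] 0.0005 scene [0.424  0.0564] side [0.4336 0.0649]
cut_butt tri [ 0.3566 -0.1846  0.0054] 0.003 scene [ 0.3566 -0.1869] side [ 0.3575 -0.1823]
cut_tip tri [ 0.4888 -0.1883  0.0016] 0.0012 scene [ 0.4856 -0.1922] side [ 0.4952 -0.1828]
br_end tri [ 0.4894 -0.3287  0.0013] 0.0008 scene [ 0.4879 -0.3302] side [ 0.4927 -0.3253]
br_ferr tri [ 0.3776 -0.3295  0.0011] 0.0052 scene [ 0.3777 -0.3329] side [ 0.38   -0.3243]
[[0.537 0.331 0.08 ]
 [0.713 0.452 0.08 ]] [[0.515 0.334 0.   ]] [[0.687 0.403 0.01 ]
 [0.611 0.494 0.01 ]]
```

View pics/sideov.png

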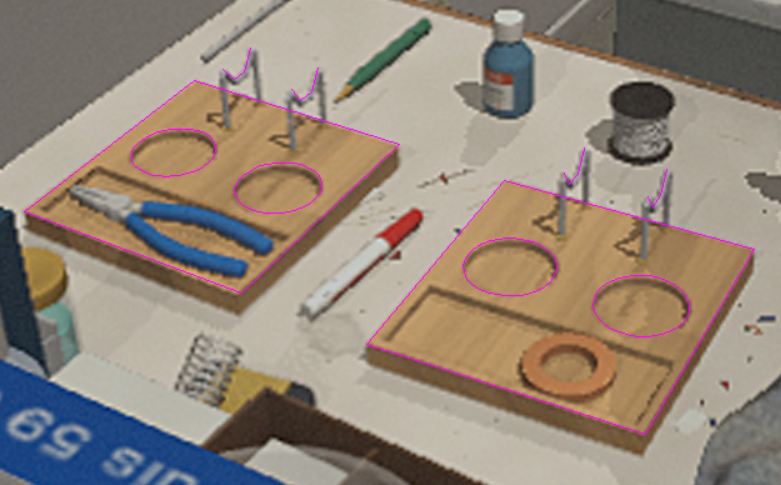

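The side overlay fits both caddies well, with the wells and edges on the lines. The two views disagree by about 5 mm, so I'll check with the wrist camera above the work.

```bash
cat >> h.py <<'E'
def plan(x,y,z,phi):
    """tool down, closing axis at world angle phi (deg, mod 180): shift/turn in tool axes and move units"""
    s=ctrl.get_state(); R0=R.from_rotvec(s['tool_rot']); best=None
    for a in(phi,phi+180):
        a=np.radians(a); Y=np.array([np.cos(a),np.sin(a),0]);Z=np.array([0,0,-1.]);X=np.cross(Y,Z)
        w=(R0.inv()*R.from_matrix(np.c_[X,Y,Z])).as_rotvec()
        if best is None or np.linalg.norm(w)<np.linalg.norm(best): best=w
    d=R0.inv().apply(np.array([x,y,z])-s['position'])
    Y0=R0.as_matrix()[:,1]; print('t',round(s['time'],2),'pos',s['position'].round(4),'phi',np.degrees(np.arctan2(Y0[1],Y0[0])).round(1),'q',s['joint_positions'].round(2),'gw',round(s['grip_width'],3))
    print('shift',(d/.3).round(3),'turn',(best/np.radians(60)).round(3))
E
python3 -c "
from h import *
plan(.47,-.1,.35,90)
print(R.from_rotvec(ctrl.get_state()['tool_rot']).as_matrix().round(2))"
```

```text
t 0.15 pos [0.1962 0.6192 0.2217] phi 72.4 q [-1.25  0.32 -0.07  1.45  0.02  1.37 -0.06] gw 0.999
shift [-1.594 -2.011 -0.425] turn [-0.001 -0.    -0.293]
[[-0.95  0.3  -0.  ]
 [ 0.3   0.95 -0.  ]
 [-0.   -0.   -1.  ]]
```

```bash
python3 -c "
from h import *
plan(.38,.33,.34,36)"
```

```text
t 0.15 pos [0.1962 0.6192 0.2217] phi 72.4 q [-1.25  0.32 -0.07  1.45  0.02  1.37 -0.06] gw 0.999
shift [-0.875 -0.735 -0.393] turn [-0.001  0.001  0.607]
```

>>> jog_arm(moves=[-0.11,-0.09,-0.1,0,0,0.08,1,-0.3,-0.22,-0.25,0,0,0.2,1,-0.5,-0.4,-0.39,0,0,0.35,1,-0.7,-0.6,-0.39,0,0,0.45,1,-0.875,-0.735,-0.39,0,0,0.6,1,-0.875,-0.735,-0.39,0,0,0.6,1,-0.875,-0.735,-0.39,0,0,0.6,1,-0.875,-0.735,-0.39,0,0,0.6,1])

```text
time: 1.15
position: [0.3799, 0.3301, 0.3396]
tool_rot: [-1.417, -2.803, -0.001]
ft_force: [-0.3, 0.2, -0.2]
grip_width: 1.001
grip_force: 0.0
```

```bash
python3 -c "
from h import *
plan(.50,-.07,.36,0);plan(.40,.05,.36,0)"
```

```text
t 1.15 pos [0.3799 0.3301 0.3396] phi 36.4 q [-0.97 -0.03  0.19  1.62  0.    1.55 -0.14] gw 1.001
shift [-1.311 -0.469 -0.069] turn [-0.    -0.001  0.606]
t 1.15 pos [0.3799 0.3301 0.3396] phi 36.4 q [-0.97 -0.03  0.19  1.62  0.    1.55 -0.14] gw 1.001
shift [-0.792 -0.5   -0.069] turn [-0.    -0.001  0.606]
```

>>> jog_arm(moves=[-0.15,-0.07,-0.05,0,0,0.1,1,-0.3,-0.15,-0.07,0,0,0.25,1,-0.5,-0.22,-0.07,0,0,0.4,1,-0.7,-0.3,-0.07,0,0,0.5,1,-0.85,-0.38,-0.07,0,0,0.6,1,-1,-0.44,-0.07,0,0,0.6,1,-1,-0.44,-0.07,0,0,0.6,1,-1,-0.44,-0.07,0,0,0.6,1])

```text
time: 2.15
position: [0.4518, 0.0128, 0.3603]
tool_rot: [-2.209, -2.233, 0.0]
ft_force: [-0.5, 0.5, -0.5]
grip_width: 1.0
grip_force: 0.0
```

```bash
python3 -c "
from h import *
import pickle
px,c=cam('wrist');save('w1.png',px);pickle.dump((px,c),open('w1.pkl','wb'));print(c[3],c[2].round(2))
plan(.423,-.186,.15,-90)"
```

```text
[0.45182413 0.08322128 0.52277232] [[ 1.   -0.01 -0.  ]
 [ 0.01  0.97  0.26]
 [-0.   -0.26  0.97]]
t 2.2 pos [0.4517 0.0131 0.3602] phi 0.7 q [-0.68 -0.18  0.51  1.69  0.09  1.61 -0.16] gw 0.998
shift [-0.662 -0.103  0.701] turn [-1.000e-03 -0.000e+00 -1.489e+00]
```

View pics/w1.png

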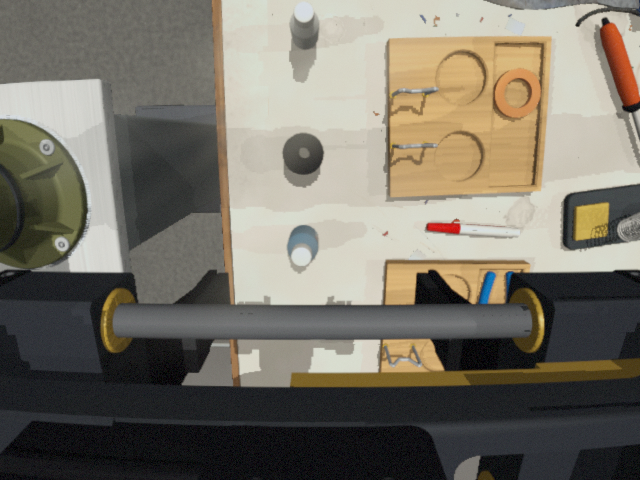

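The wrist view shows, from above, oil cap (303,12), spool (303,153), flux cap (301,257), and the foil caddy with back corners (550,37) and (541,190).

Run:
```python
from h import *
import pickle
px,c=pickle.load(open('w1.pkl','rb'));o=pickle.load(open('c0.pkl','rb'))
for n,uv,z in(('spool',(303,153),.046),('oil',(303,11),.1),('flux',(301,257),.088)): print(n,onplane(c,[uv],z)[0,:2].round(4))
hsv=cv2.cvtColor(px,cv2.COLOR_RGB2HSV);m=cv2.inRange(hsv,(8,70,90),(22,255,255));m[:25]=0;m[210:]=0;m[:,:370]=0;m[:,570:]=0
k=max(cv2.findContours(m,cv2.RETR_EXTERNAL,cv2.CHAIN_APPROX_NONE)[0],key=cv2.contourArea)
a=cv2.approxPolyDP(cv2.convexHull(k),2,True).reshape(-1,2)
for u,p,q in zip(a,onplane(c,a,.02),onplane(c,a,0)):print(u,p[:2].round(4),q[:2].round(4))
# dark circle of spool
g=px[120:190,270:340].max(2);mm=(g<75).astype(np.uint8);k=max(cv2.findContours(mm,0,1)[0],key=cv2.contourArea);print(cv2.minEnclosingCircle(k))
im=px.copy()
for z,fr in((1,FOIL),(2,(.6425,.103,.068))):
    f=frame(*fr);t=np.linspace(0,2*np.pi,40);col=(255,0,255) if z==1 else (0,255,255)
    for q in [[(-.105,-.1,.02),(.105,-.1,.02),(.105,.1,.02),(-.105,.1,.02),(-.105,-.1,.02)]]+[[(-.012+.033*np.cos(a),y+.033*np.sin(a),.02) for a in t] for y in(.05,-.05)]+[[(-.08-.018,y,.074),(-.087,y,.058),(-.073,y,.058),(-.08+.018,y,.074)] for y in(.032,-.032)]:
        cv2.polylines(im,[np.round(proj(c,f(q))).astype(int).reshape(-1,1,2)],False,col,1)
save('w1ov.png',cv2.resize(im[20:220,370:570],None,fx=2.9,fy=2.9,interpolation=cv2.INTER_NEAREST))
```

```text
spool [0.4279 0.0616]
oil [0.4302 0.2093]
flux [ 0.4275 -0.0608]
[550  37] [0.7407 0.2143] [0.7522 0.2196]
[540 190] [0.7531 0.0172] [0.765  0.0146]
[390 196] [0.5442 0.0049] [0.5479 0.0018]
[387  44] [0.5309 0.1964] [0.534  0.2009]
[389  39] [0.5331 0.2023] [0.5364 0.2071]
((35.5, 38.5), 18.179758071899414)
```

View pics/w1ov.png

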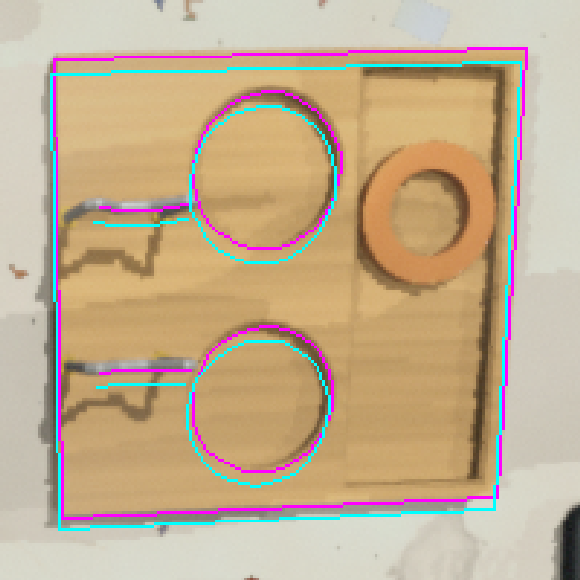

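>>> jog_arm(moves=[-0.1,-0.02,0.05,0,0,0.15,1,-0.25,-0.04,0.1,0,0,0.3,1,-0.4,-0.06,0.2,0,0,0.45,1,-0.55,-0.1,0.3,0,0,0.6,1,-0.66,-0.103,0.4,0,0,0.77,1,-0.66,-0.103,0.5,0,0,0.94,1,-0.66,-0.103,0.5,0,0,1,1,-0.66,-0.103,0.5,0,0,1,1])

```text
time: 3.2
position: [0.423, -0.1861, 0.2102]
tool_rot: [-3.03, -0.83, 0.001]
ft_force: [0.8, -0.3, -0.0]
grip_width: 1.0
grip_force: 0.0
```

Run:
```python
from h import *
plan(.423,-.1865,.15,-90)
px,c=cam('wrist');save('w2.png',px)
import pickle;pickle.dump((px,c),open('w2.pkl','wb'))
```

```text
t 3.2 pos [ 0.423  -0.1861  0.2102] phi -59.3 q [-0.41 -0.13  0.71  1.93  0.09  1.31 -0.75] gw 1.0
shift [-0.     0.001  0.201] turn [-0.     0.001  0.511]
```

View pics/w2.png

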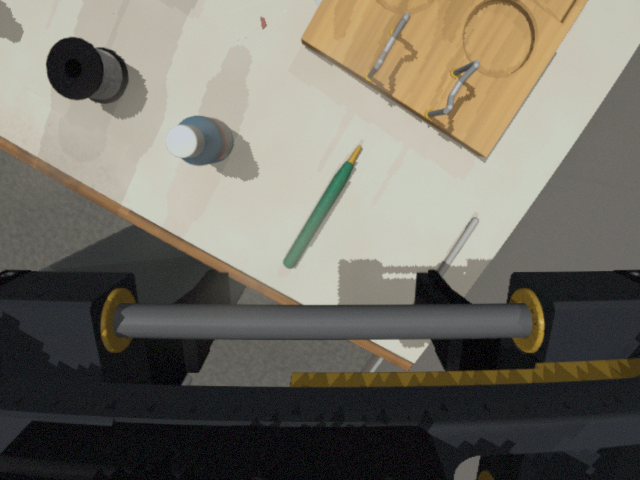

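The wrist view shows the whole cutter from butt (290,264) to tip (361,146), and the brush's handle end at (475,218). Also in view are the cutting caddy's front corner (487,158) and left front corner (303,42).

Run:
```python
from h import *
import pickle
px,c=pickle.load(open('w2.pkl','rb'))
hsv=cv2.cvtColor(px,cv2.COLOR_RGB2HSV);m=cv2.inRange(hsv,(65,90,30),(90,255,255));m[280:]=0
k=max(cv2.findContours(m,0,1)[0],key=cv2.contourArea);print(cv2.minAreaRect(k))
for n,u,z in(('butt',(290,264),.006),('tip',(361,146),.003),('green end',(350,167),.007),('brush end',(476,217),.004),('front R corner',(486,158),.0),('same top',(487,154),.02),('front L top',(304,39),.02),('flux cap',(184,142),.088),('spool',(76,67),.046)):print(n,onplane(c,[u],z)[0].round(4))
f=frame(*CUT);print(f([(-.105,-.1,.02),(-.105,.1,.02)]).round(4), proj(c,f([(-.105,-.1,.02),(-.105,.1,.02)])).round(0))
print('notch px', proj(c,f([(-.098,-.032,.074),(-.062,-.032,.074),(-.098,.032,.074),(-.062,.032,.074)])).round(0))
```

```text
((331.85955810546875, 191.22474670410156), (11.447978019714355, 66.46186828613281), 32.0053825378418)
butt [ 0.3562 -0.1877  0.006 ]
tip [ 0.4946 -0.1876  0.003 ]
green end [ 0.4722 -0.1887  0.007 ]
brush end [ 0.4957 -0.3255  0.004 ]
front R corner [ 0.5494 -0.3004  0.    ]
same top [ 0.5494 -0.291   0.02  ]
front L top [ 0.5467 -0.0947  0.02  ]
flux cap [ 0.4279 -0.0637  0.088 ]
spool [0.4292 0.0591 0.046 ]
[[ 0.5475 -0.2931  0.02  ]
 [ 0.5435 -0.0931  0.02  ]] [[488. 157.]
 [301.  41.]]
notch px [[452. 108.]
 [477.  66.]
 [381.  63.]
 [406.  19.]]
```

>>> jog_arm(moves=[0.002,0.009,0.05,0,0,0.15,1,0.002,0.009,0.1,0,0,0.3,1,0.002,0.009,0.2,0,0,0.45,1,0.002,0.009,0.35,0,0,0.511,1,0.002,0.009,0.5,0,0,0.511,1,0.002,0.009,0.62,0,0,0.511,1,0.002,0.009,0.687,0,0,0.511,1,0.002,0.009,0.687,0,0,0.511,1], newtons=25)

```text
time: 4.25
position: [0.4237, -0.1888, 0.0035]
tool_rot: [-3.141, 0.002, 0.005]
ft_force: [-0.2, -0.7, -0.5]
grip_width: 1.005
grip_force: 0.0
```

>>> jog_arm(moves=[0,0,0,0,0,0,-1,0,0,0,0,0,0,-1,0,0,0,0,0,0,-1,0,0,0,0,0,0,-1,0,0,0,0,0,0,-1,0,0,0,0,0,0,-1,0,0,0,0,0,0,-1,0,0,-0.01,0,0,0,-1])

```text
time: 5.25
position: [0.424, -0.1897, 0.0073]
tool_rot: [-3.141, 0.007, 0.001]
ft_force: [1.0, 0.1, 0.6]
grip_width: 0.169
grip_force: 0.1
```

```bash
sed -i 's/CUT=.*/CUT=(.652,-.191,.020)/' h.py
python3 - <<'E'
from h import *
print(frame(*CUT)([-.08,0,0]))
plan(*frame(*CUT)([-.08,0,.2])[0],1)
E
```

```text
[[ 0.572016   -0.19259989  0.        ]]
t 5.25 pos [ 0.424  -0.1897  0.0073] phi -90.2 q [-0.31  0.19  0.73  2.14 -0.17  0.86 -1.06] gw 0.169
shift [ 0.493  0.007 -0.643] turn [0.000e+00 1.000e-03 1.479e+00]
```

>>> jog_arm(moves=[0,0,0,0,0,0,-1,0,0,0,0,0,0,-1,0,0,-0.1,0,0,0,-1,0.0,0,-0.25,0,0,-0.12,-1,0.1,0,-0.4,0,0,-0.3,-1,0.25,0,-0.5,0,0,-0.45,-1,0.4,0,-0.55,0,0,-0.6,-1,0.45,0,-0.55,0,0,-0.75,-1])

```text
time: 6.25
position: [0.5627, -0.1896, 0.1734]
tool_rot: [2.898, 1.207, 0.003]
ft_force: [0.6, -0.5, -1.3]
grip_width: 0.145
grip_force: 24.5
```

Run:
```python
from h import *
print(ctrl.get_state()['grip_force'])
plan(*frame(*CUT)([-.08,0,.13])[0],1.1)
```

```text
24.541176902130246
t 6.25 pos [ 0.5627 -0.1896  0.1734] phi -44.8 q [-0.3   0.26  0.68  1.69 -0.17  1.25 -0.36] gw 0.145
shift [0.015 0.029 0.145] turn [ 0.003  0.    -0.765]
```

>>> jog_arm(moves=[0.015,0.029,0.1,0,0,-0.15,-1,0.015,0.029,0.145,0,0,-0.3,-1,0.015,0.029,0.145,0,0,-0.45,-1,0.015,0.029,0.2,0,0,-0.6,-1,0.015,0.029,0.24,0,0,-0.765,-1,0.015,0.029,0.24,0,0,-0.765,-1,0.015,0.029,0.24,0,0,-0.765,-1,0.015,0.029,0.24,0,0,-0.765,-1])

```text
time: 7.25
position: [0.5691, -0.1935, 0.1011]
tool_rot: [2.21, 2.232, 0.001]
ft_force: [-0.2, -0.1, 0.3]
grip_width: 0.15
grip_force: 24.5
```

Run:
```python
from h import *
plan(*frame(*CUT)([-.08,0,.067])[0],1.1)
px,c=cam('side')
save('s2.png',cv2.resize(px[160:300,140:340],None,fx=3.5,fy=3.5,interpolation=cv2.INTER_CUBIC))
```

```text
t 7.25 pos [ 0.5691 -0.1935  0.1011] phi 0.6 q [-0.17  0.33  0.54  1.74 -0.19  1.12  0.44] gw 0.15
shift [0.003 0.01  0.114] turn [ 0.001  0.    -0.009]
```

View pics/s2.png

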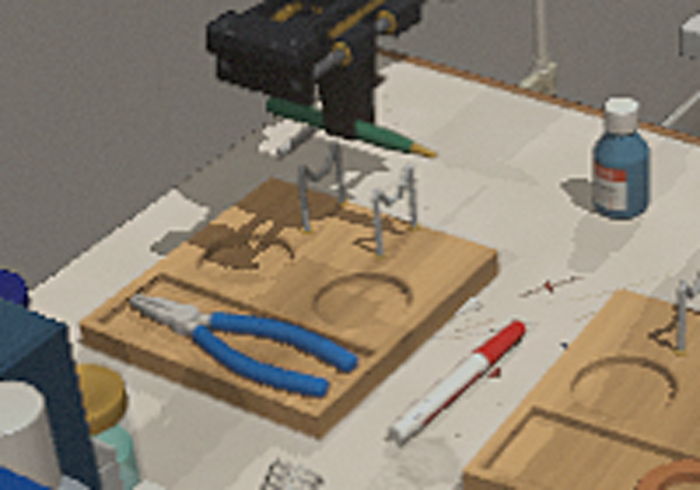

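The side crop shows the cutter held level, from (268,104) to (436,155), parallel to the rests' line and roughly above them. I'll lower it and release.

>>> jog_arm(moves=[0.003,0.01,0.04,0,0,-0.009,-1,0.003,0.01,0.08,0,0,-0.009,-1,0.003,0.01,0.11,0,0,-0.009,-1,0.003,0.01,0.114,0,0,-0.009,-1,0.003,0.01,0.114,0,0,-0.009,-0.2,0.003,0.01,0.114,0,0,-0.009,-0.2,0.003,0.01,0.114,0,0,-0.009,-0.2,0.003,0.01,0.114,0,0,-0.009,-0.2])

```text
time: 8.3
position: [0.5718, -0.1925, 0.0664]
tool_rot: [2.198, 2.244, 0.0]
ft_force: [0.1, -0.1, -0.5]
grip_width: 0.389
grip_force: 0.0
```

Run:
```python
from h import *
plan(.4395,-.3275,.16,-90)
```

```text
t 8.3 pos [ 0.5718 -0.1925  0.0664] phi 1.2 q [-0.15  0.38  0.53  1.76 -0.21  1.06  0.47] gw 0.389
shift [-0.441 -0.45  -0.312] turn [ 0.    0.   -1.48]
```

>>> jog_arm(moves=[0,0,-0.15,0,0,0,-0.2,0,0,-0.32,0,0,0.1,-0.2,-0.1,-0.1,-0.4,0,0,0.27,0,-0.25,-0.25,-0.4,0,0,0.44,0.5,-0.38,-0.38,-0.4,0,0,0.61,0.5,-0.44,-0.45,-0.4,0,0,0.78,0.5,-0.44,-0.45,-0.4,0,0,0.95,0.5,-0.44,-0.45,-0.4,0,0,1,0.5])

```text
time: 9.3
position: [0.4391, -0.3277, 0.1865]
tool_rot: [-3.027, -0.839, -0.001]
ft_force: [0.1, 0.5, -0.0]
grip_width: 0.746
grip_force: 0.0
```

Run:
```python
from h import *
plan(.4395,-.3275,.16,-90)
px,c=cam('side'); hsv=cv2.cvtColor(px,cv2.COLOR_RGB2HSV);m=cv2.inRange(hsv,(65,90,30),(90,255,255));m[:150]=0;m[:,:150]=0;m[260:]=0;m[:,350:]=0
k=max(cv2.findContours(m,0,1)[0],key=cv2.contourArea);r=cv2.minAreaRect(k);print(r)
b=cv2.boxPoints(r);print(onplane(c,b,.065).round(4)[:,:2], onplane(c,[r[0]],.065))
px,c=cam('wrist');save('w3.png',px);import pickle;pickle.dump((px,c),open('w3.pkl','wb'))
```

```text
t 9.3 pos [ 0.4391 -0.3277  0.1865] phi -59.0 q [-0.12  0.15  0.79  1.78 -0.11  1.26 -0.34] gw 0.746
shift [0.001 0.    0.088] turn [-0.    -0.001  0.516]
((237.57546997070312, 207.73585510253906), (40.79608154296875, 3.846095323562622), 15.945395469665527)
[[ 0.579  -0.2597]
 [ 0.5634 -0.2686]
 [ 0.5587 -0.1518]
 [ 0.5738 -0.1444]] [[ 0.56872538 -0.20501405  0.065     ]]
```

View pics/w3.png

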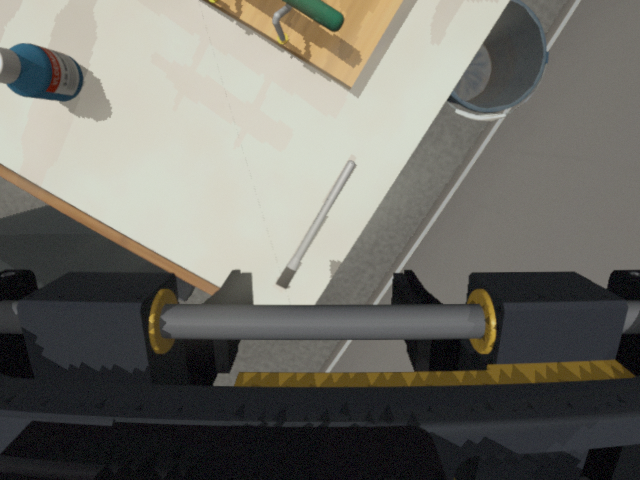

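The wrist view shows the brush handle end at (352,159), the bristle boundary at (296,264), and the cutter lying in the rest.

Run:
```python
from h import *
import pickle
px,c=pickle.load(open('w3.pkl','rb'));P=onplane(c,[(352,159),(296,264),(283,284)],.004);print(P.round(4));d=P[1]-P[0];d/=np.linalg.norm(d)
mid=P[0]+.055*d;print(mid, 'ang',np.degrees(np.arctan2(d[1],d[0])),np.linalg.norm(P[1]-P[0]))
ang=np.degrees(np.arctan2(-d[1],-d[0]))
plan(mid[0],mid[1],.0025,ang-90)
```

```text
[[ 0.4965 -0.3253  0.004 ]
 [ 0.3834 -0.3322  0.004 ]
 [ 0.3586 -0.3316  0.004 ]]
[ 0.44160192 -0.3286408   0.004     ] ang -176.52894524108652 0.11330252728830237
t 9.4 pos [ 0.4394 -0.3274  0.1864] phi -58.8 q [-0.13  0.15  0.79  1.78 -0.11  1.26 -0.33] gw 0.751
shift [0.004 0.007 0.613] turn [ 0.    -0.     0.462]
```

>>> jog_arm(moves=[0.003,0.006,0.05,0,0,0.15,0.5,0.003,0.006,0.1,0,0,0.3,0.5,0.003,0.006,0.2,0,0,0.45,0.5,0.003,0.006,0.35,0,0,0.48,0.5,0.003,0.006,0.5,0,0,0.48,0.5,0.003,0.006,0.58,0,0,0.48,0.5,0.003,0.006,0.612,0,0,0.48,0.5,0.003,0.006,0.612,0,0,0.48,0.5], newtons=25)

```text
time: 10.4
position: [0.4412, -0.3284, 0.0027]
tool_rot: [-3.141, -0.067, 0.0]
ft_force: [0.3, -0.6, 0.2]
grip_width: 0.751
grip_force: 0.0
```

>>> jog_arm(moves=[0,0,0,0,0,0,-1,0,0,0,0,0,0,-1,0,0,0,0,0,0,-1,0,0,0,0,0,0,-1,0,0,0,0,0,0,-1,0,0,0,0,0,0,-1,0,0,0,0,0,0,-1,0,0,0,0,0,0,-1])

```text
time: 11.4
position: [0.4411, -0.3283, 0.0026]
tool_rot: [-3.141, -0.066, 0.0]
ft_force: [1.1, -0.6, -0.0]
grip_width: 0.083
grip_force: 25.0
```

Run:
```python
from h import *
T=frame(*FOIL)([-.08,0,.2])[0];print(T,FOIL)
plan(*T,3.9-180)
print(ctrl.get_state()['grip_force'])
```

```text
[0.56398489 0.10356419 0.2       ] (0.6438, 0.109, 0.068)
t 11.4 pos [ 0.4411 -0.3283  0.0026] phi -87.6 q [-0.06  0.41  0.76  1.95 -0.35  0.92 -0.65] gw 0.083
shift [ 0.469 -1.421 -0.658] turn [-0.     0.     1.475]
24.995213449001312
```

>>> jog_arm(moves=[0,0,-0.15,0,0,0,-1,0,0,-0.35,0,0,0,-1,0.05,-0.1,-0.5,0,0,-0.15,-1,0.1,-0.25,-0.65,0,0,-0.3,-1,0.15,-0.45,-0.66,0,0,-0.45,-1,0.25,-0.63,-0.66,0,0,-0.6,-1,0.35,-0.8,-0.66,0,0,-0.75,-1,0.4,-0.95,-0.66,0,0,-0.9,-1])

```text
time: 12.4
position: [0.55, -0.0359, 0.2006]
tool_rot: [2.764, 1.494, 0.001]
ft_force: [-0.6, 0.1, 0.2]
grip_width: 0.081
grip_force: 25.0
```

Run:
```python
from h import *
T=frame(*FOIL)([-.08,0,.1])[0]
plan(*T,3.9)
```

```text
t 12.4 pos [ 0.55   -0.0359  0.2006] phi -33.2 q [-0.5   0.13  0.57  1.75 -0.07  1.28 -0.5 ] gw 0.081
shift [ 0.414 -0.216  0.335] turn [ 0.    -0.    -0.618]
```

>>> jog_arm(moves=[0.15,-0.08,0.0,0,0,-0.15,-1,0.3,-0.16,0.0,0,0,-0.3,-1,0.414,-0.216,0.05,0,0,-0.45,-1,0.414,-0.216,0.15,0,0,-0.6,-1,0.414,-0.216,0.25,0,0,-0.618,-1,0.414,-0.216,0.335,0,0,-0.618,-1,0.414,-0.216,0.335,0,0,-0.618,-1,0.414,-0.216,0.335,0,0,-0.618,-1])

```text
time: 13.4
position: [0.5646, 0.1007, 0.1012]
tool_rot: [2.153, 2.287, 0.002]
ft_force: [1.0, 0.5, 0.4]
grip_width: 0.081
grip_force: 25.0
```

Run:
```python
from h import *
T=frame(*FOIL)([-.08,0,.062])[0]
plan(*T,3.9)
```

```text
t 13.4 pos [0.5646 0.1007 0.1012] phi 3.5 q [-0.58  0.26  0.41  1.81 -0.12  1.1  -0.07] gw 0.081
shift [ 0.01  -0.002  0.131] turn [ 0.001 -0.    -0.007]
```

>>> jog_arm(moves=[0.005,-0.002,0.05,0,0,-0.007,-1,0.005,-0.002,0.1,0,0,-0.007,-1,0.005,-0.002,0.128,0,0,-0.007,-1,0.005,-0.002,0.13,0,0,-0.007,-1,0.005,-0.002,0.13,0,0,-0.007,-0.2,0.005,-0.002,0.13,0,0,-0.007,-0.2,0.005,-0.002,0.13,0,0,-0.007,-0.2,0.005,-0.002,0.0,0,0,-0.007,-0.2])

```text
time: 14.4
position: [0.5606, 0.1017, 0.0977]
tool_rot: [-2.142, -2.294, 0.009]
ft_force: [1.3, 0.5, 0.6]
grip_width: 0.374
grip_force: 0.0
```

Run:
```python
from h import *
plan(.428,.061,.16,-90)
```

```text
t 14.4 pos [0.5606 0.1017 0.0977] phi 3.9 q [-0.59  0.26  0.41  1.81 -0.12  1.1  -0.06] gw 0.374
shift [-0.106 -0.452 -0.205] turn [-0.006 -0.003 -1.435]
```

>>> jog_arm(moves=[0,0,-0.15,0,0,-0.1,0,0,-0.05,-0.21,0,0,-0.25,1,-0.03,-0.15,-0.21,0,0,-0.4,1,-0.06,-0.28,-0.21,0,0,-0.55,1,-0.1,-0.4,-0.21,0,0,-0.7,1,-0.105,-0.452,-0.21,0,0,-0.85,1,-0.105,-0.452,-0.21,0,0,-1,1,-0.105,-0.452,-0.21,0,0,-1,1])

```text
time: 15.4
position: [0.4301, 0.0616, 0.1635]
tool_rot: [0.712, 3.059, 0.001]
ft_force: [0.2, -0.1, 0.6]
grip_width: 0.998
grip_force: 0.0
```

Run:
```python
from h import *
plan(.428,.061,.021,90)
px,c=cam('side');save('s3.png',cv2.resize(px[170:320,160:420],None,fx=3,fy=3,interpolation=cv2.INTER_CUBIC))
```

```text
t 15.4 pos [0.4301 0.0616 0.1635] phi 63.8 q [-0.59 -0.12  0.37  2.05  0.05  1.21  0.87] gw 0.998
shift [ 0.006 -0.005  0.475] turn [ 0.001  0.001 -0.437]
```

View pics/s3.png

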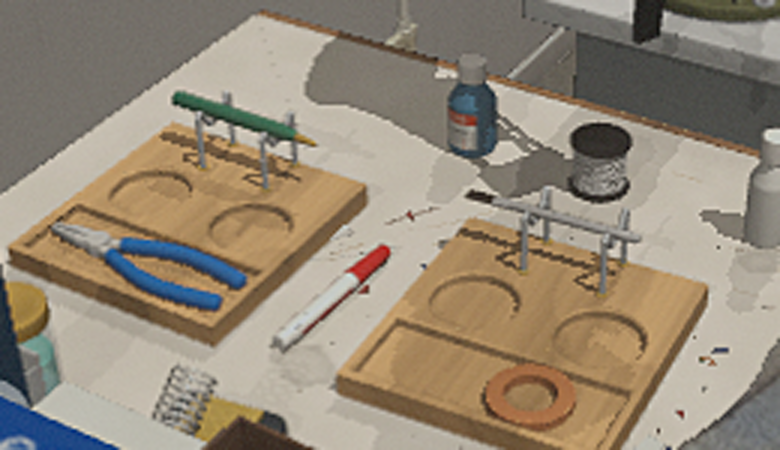

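The side crop shows both tools lying in both notches: cutter (175,98)–(315,143), brush (468,195)–(640,238). Next is the spool.

>>> jog_arm(moves=[0.006,-0.005,0.05,0,0,-0.15,1,0.006,-0.005,0.1,0,0,-0.3,1,0.006,-0.005,0.15,0,0,-0.437,1,0.006,-0.005,0.25,0,0,-0.437,1,0.006,-0.005,0.36,0,0,-0.437,1,0.006,-0.005,0.44,0,0,-0.437,1,0.006,-0.005,0.475,0,0,-0.437,1,0.006,-0.005,0.475,0,0,-0.437,1], newtons=20)

```text
time: 16.45
position: [0.4276, 0.0609, 0.0204]
tool_rot: [0.001, -3.141, 0.001]
ft_force: [0.7, 0.0, -0.5]
grip_width: 1.003
grip_force: 0.0
```

>>> jog_arm(moves=[0,0,0,0,0,0,-1,0,0,0,0,0,0,-1,0,0,0,0,0,0,-1,0,0,0,0,0,0,-1,0,0,0,0,0,0,-1,0,0,0,0,0,0,-1,0,0,-0.1,0,0,0,-1,0,0,-0.3,0,0,0,-1])

```text
time: 17.45
position: [0.4243, 0.0602, 0.1085]
tool_rot: [0.003, -3.134, 0.005]
ft_force: [1.1, 1.2, -4.8]
grip_width: 0.582
grip_force: 20.0
```

Run:
```python
from h import *
plan(*frame(*FOIL)([-.012,.05,.16])[0],93.9)
print(ctrl.get_state()['grip_force'])
```

```text
t 17.45 pos [0.4243 0.0602 0.1085] phi 90.1 q [-0.63 -0.07  0.41  2.12  0.03  1.1   1.34] gw 0.582
shift [-0.68   0.324 -0.178] turn [-0.003 -0.008 -0.063]
20.000102273006632
```

>>> jog_arm(moves=[0,0,-0.1,0,0,0,-1,-0.15,0.07,-0.18,0,0,-0.06,-1,-0.32,0.15,-0.18,0,0,-0.06,-1,-0.5,0.24,-0.18,0,0,-0.06,-1,-0.63,0.3,-0.18,0,0,-0.06,-1,-0.68,0.324,-0.1,0,0,-0.06,-1,-0.68,0.324,-0.0,0,0,-0.06,-1,-0.68,0.324,0.02,0,0,-0.06,-1])

```text
time: 18.45
position: [0.6284, 0.158, 0.1002]
tool_rot: [0.102, -3.132, 0.004]
ft_force: [-0.3, 0.1, -4.2]
grip_width: 0.582
grip_force: 20.0
```

Run:
```python
from h import *
plan(*frame(*FOIL)([-.012,.05,.0325])[0],93.9)
```

```text
t 18.45 pos [0.6284 0.158  0.1002] phi 93.7 q [-0.61  0.42  0.41  1.61 -0.18  1.16  1.48] gw 0.582
shift [-0.002  0.001  0.226] turn [-0.002 -0.008 -0.003]
```

>>> jog_arm(moves=[-0.002,0.001,0.08,0,0,0,-1,-0.002,0.001,0.15,0,0,0,-1,-0.002,0.001,0.21,0,0,0,-1,-0.002,0.001,0.226,0,0,0,-1,-0.002,0.001,0.226,0,0,0,-1,-0.002,0.001,0.226,0,0,0,0.6,-0.002,0.001,0.226,0,0,0,0.6,-0.002,0.001,0.226,0,0,0,0.6])

```text
time: 19.45
position: [0.633, 0.1592, 0.0381]
tool_rot: [-0.102, 3.138, 0.001]
ft_force: [0.1, -0.9, 0.3]
grip_width: 0.78
grip_force: 0.0
```

>>> jog_arm(moves=[0,0,-0.1,0,0,0,0.6,0,0,-0.25,0,0,0,0.6,0,0,-0.4,0,0,0,0.6,0.1,0,-0.48,0,0,0.02,1,0.25,-0.1,-0.48,0,0,0.06,1,0.4,-0.3,-0.48,0,0,0.06,1,0.55,-0.5,-0.48,0,0,0.06,1,0.65,-0.65,-0.48,0,0,0.06,1])

```text
time: 20.45
position: [0.4578, -0.0357, 0.1815]
tool_rot: [-0.004, 3.14, 0.001]
ft_force: [0.5, -1.1, 0.9]
grip_width: 1.001
grip_force: 0.0
```

Run:
```python
from h import *
plan(.4275,-.062,.031,90)
```

```text
t 20.45 pos [ 0.4578 -0.0357  0.1815] phi 90.1 q [-0.55 -0.09  0.55  1.98  0.05  1.24  1.55] gw 1.001
shift [ 0.102 -0.088  0.501] turn [0.001 0.002 0.002]
```

Run:
```python
from h import *
for n in('side','scene'):
    px,c=cam(n)
    top=frame(*FOIL)([-.012,.05,.057])[0]; u=proj(c,top)[0]; print(n,'expect top px',u.round(1),'if on rim',proj(c,top+[0,0,.009])[0].round(1))
    x,y=u.astype(int); sub=px[y-30:y+45,x-30:x+30]; m=(sub.max(2)<60).astype(np.uint8)
    nn,l,st,ce=cv2.connectedComponentsWithStats(m)
    for i in range(1,nn):
        if st[i,4]>40: print(st[i],ce[i]+[x-30,y-30])
    if n=='side': save('s4.png',cv2.resize(px[y-70:y+80,x-110:x+90],None,fx=3.5,fy=3.5,interpolation=cv2.INTER_CUBIC))
```

```text
side expect top px [360.4 268.4] if on rim [360.6 265. ]
[ 19  25  23  15 262] [359.77099237 270.1870229 ]
scene expect top px [319.3 220.8] if on rim [319.2 217.8]
[   0    0   60   66 1871] [323.79369321 213.23356494]
[  1  22  10  23 145] [294.89655172 223.23448276]
```

View pics/s4.png

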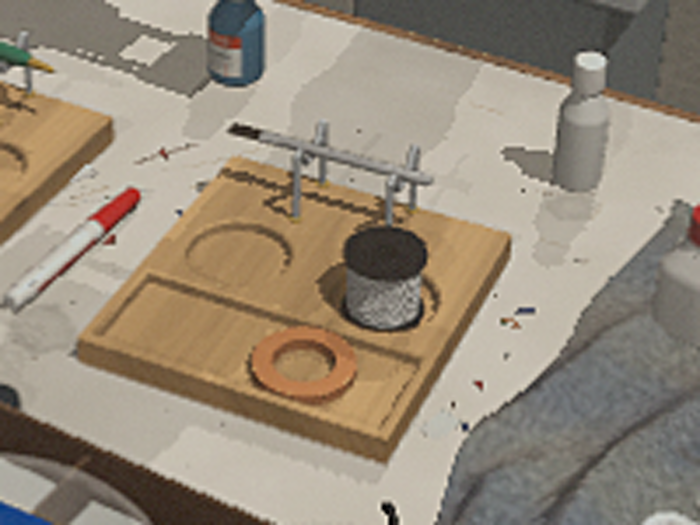

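The spool sits in the left well, with its top at (360,270), about where expected. Next I go above the flux bottle and let the arm settle.

>>> jog_arm(moves=[0.1,-0.08,0.05,0,0,0,1,0.1,-0.08,0.15,0,0,0,1,0.1,-0.08,0.19,0,0,0,1,0.1,-0.08,0.19,0,0,0,1,0.1,-0.08,0.19,0,0,0,1,0.1,-0.08,0.19,0,0,0,1,0.1,-0.08,0.19,0,0,0,1,0.1,-0.08,0.19,0,0,0,1])

```text
time: 21.55
position: [0.4289, -0.0581, 0.1241]
tool_rot: [-0.004, 3.141, 0.0]
ft_force: [1.2, -0.2, -0.0]
grip_width: 1.003
grip_force: 0.0
```

Run:
```python
from h import *
plan(.4275,-.062,.031,90)
```

```text
t 21.55 pos [ 0.4289 -0.0581  0.1241] phi 90.1 q [-0.53 -0.1   0.58  2.1   0.06  1.12  1.59] gw 1.003
shift [ 0.005 -0.013  0.31 ] turn [0.    0.    0.002]
```

>>> jog_arm(moves=[0.005,-0.013,0.06,0,0,0,1,0.005,-0.013,0.12,0,0,0,1,0.005,-0.013,0.2,0,0,0,1,0.005,-0.013,0.27,0,0,0,1,0.005,-0.013,0.31,0,0,0,1,0.005,-0.013,0.31,0,0,0,1,0.005,-0.013,0.31,0,0,0,-1,0.005,-0.013,0.31,0,0,0,-1])

```text
time: 22.55
position: [0.428, -0.062, 0.0316]
tool_rot: [-0.004, 3.14, 0.001]
ft_force: [-1.2, -0.1, -0.1]
grip_width: 0.851
grip_force: 0.0
```

>>> jog_arm(moves=[0,0,0,0,0,0,-1,0,0,0,0,0,0,-1,0,0,0,0,0,0,-1,0,0,0,0,0,0,-1,0,0,0,0,0,0,-1,0,0,-0.1,0,0,0,-1,0,0,-0.25,0,0,0,-1,0,0,-0.45,0,0,0,-1])

```text
time: 23.55
position: [0.4259, -0.0621, 0.1662]
tool_rot: [0.003, -3.139, 0.001]
ft_force: [1.1, 1.1, -0.6]
grip_width: 0.465
grip_force: 20.0
```

Run:
```python
from h import *
plan(*frame(*FOIL)([-.012,-.05,.18])[0],93.9)
```

```text
t 23.55 pos [ 0.4259 -0.0621  0.1662] phi 90.1 q [-0.54 -0.16  0.58  2.05  0.09  1.22  1.57] gw 0.465
shift [-0.698  0.4   -0.048] turn [-0.    -0.003 -0.063]
```

>>> jog_arm(moves=[-0.1,0.06,-0.05,0,0,-0.03,-1,-0.25,0.15,-0.05,0,0,-0.063,-1,-0.43,0.25,-0.05,0,0,-0.063,-1,-0.6,0.34,-0.05,0,0,-0.063,-1,-0.7,0.4,-0.05,0,0,-0.063,-1,-0.7,0.4,0.1,0,0,-0.063,-1,-0.7,0.4,0.15,0,0,-0.063,-1,-0.7,0.4,0.15,0,0,-0.063,-1])

```text
time: 24.55
position: [0.6358, 0.0579, 0.1197]
tool_rot: [0.106, -3.137, 0.001]
ft_force: [0.0, -0.4, 0.3]
grip_width: 0.462
grip_force: 20.0
```

>>> jog_arm(moves=[0,0,0,0,0,0,-1,0,0,0,0,0,0,-1,0,0,0,0,0,0,-1,0,0,0,0,0,0,-1,0,0,0,0,0,0,-1,0,0,0,0,0,0,-1,0,0,0,0,0,0,-1,0,0,0,0,0,0,-1])

```text
time: 25.55
position: [0.637, 0.0584, 0.1208]
tool_rot: [0.107, -3.14, -0.0]
ft_force: [-0.2, 0.4, -0.6]
grip_width: 0.466
grip_force: 20.0
```

Run:
```python
from h import *
plan(*frame(*FOIL)([-.012,-.05,.0435])[0],93.9)
```

```text
t 25.55 pos [0.637  0.0584 0.1208] phi 93.9 q [-0.57  0.4   0.55  1.62 -0.22  1.18  1.67] gw 0.466
shift [0.006 0.    0.258] turn [ 0. -0.  0.]
```

>>> jog_arm(moves=[0.006,0,0.08,0,0,0,-1,0.006,0,0.15,0,0,0,-1,0.006,0,0.21,0,0,0,-1,0.006,0,0.245,0,0,0,-1,0.006,0,0.256,0,0,0,-1,0.006,0,0.256,0,0,0,-1,0.006,0,0.256,0,0,0,0.4,0.006,0,0.256,0,0,0,0.4])

```text
time: 26.55
position: [0.6358, 0.0583, 0.0449]
tool_rot: [-0.107, 3.138, 0.001]
ft_force: [-0.1, -0.4, 0.5]
grip_width: 0.612
grip_force: 0.0
```

>>> jog_arm(moves=[0,0,0,0,0,0,0.4,0,0,-0.1,0,0,0,0.4,0,0,-0.25,0,0,0,0.4,0,0,-0.42,0,0,0,1,0.15,0.1,-0.47,0,0,0,1,0.3,0.25,-0.47,0,0,0.03,1,0.45,0.4,-0.47,0,0,0.06,1,0.55,0.5,-0.47,0,0,0.06,1])

```text
time: 27.55
position: [0.4582, 0.1987, 0.1854]
tool_rot: [-0.012, 3.141, 0.002]
ft_force: [0.3, 1.0, -0.0]
grip_width: 0.993
grip_force: 0.0
```

Run:
```python
from h import *
plan(.430,.209,.15,90)
```

```text
t 27.55 pos [0.4582 0.1987 0.1854] phi 90.4 q [-0.91  0.01  0.46  1.88 -0.01  1.25  1.13] gw 0.993
shift [0.094 0.035 0.118] turn [0.001 0.    0.007]
```

>>> jog_arm(moves=[0.05,0.02,0.05,0,0,0,1,0.09,0.03,0.1,0,0,0,1,0.09,0.03,0.11,0,0,0,1,0.09,0.03,0.11,0,0,0,1,0.09,0.03,0.11,0,0,0,1,0.09,0.03,0.11,0,0,0,1,0.09,0.03,0.11,0,0,0,1,0.09,0.03,0.11,0,0,0,1])

```text
time: 28.55
position: [0.4334, 0.2055, 0.1521]
tool_rot: [-0.008, 3.141, 0.0]
ft_force: [0.5, 0.1, 0.0]
grip_width: 1.0
grip_force: 0.0
```

Run:
```python
from h import *
plan(.430,.209,.032,90)
```

```text
t 28.55 pos [0.4334 0.2055 0.1521] phi 90.3 q [-0.93 -0.    0.43  1.97  0.    1.18  1.08] gw 1.0
shift [0.011 0.012 0.4  ] turn [0.    0.    0.005]
```

>>> jog_arm(moves=[0.011,0.012,0.06,0,0,0,1,0.011,0.012,0.15,0,0,0,1,0.011,0.012,0.25,0,0,0,1,0.011,0.012,0.34,0,0,0,1,0.011,0.012,0.39,0,0,0,1,0.011,0.012,0.4,0,0,0,1,0.011,0.012,0.4,0,0,0,1,0.011,0.012,0.4,0,0,0,-1])

```text
time: 29.55
position: [0.4308, 0.2097, 0.0331]
tool_rot: [-0.008, 3.14, 0.002]
ft_force: [-0.8, 0.4, -0.3]
grip_width: 0.947
grip_force: 0.0
```

>>> jog_arm(moves=[0,0,0,0,0,0,-1,0,0,0,0,0,0,-1,0,0,0,0,0,0,-1,0,0,0,0,0,0,-1,0,0,0,0,0,0,-1,0,0,0,0,0,0,-1,0,0,0,0,0,0,-1,0,0,-0.05,0,0,0,-1])

```text
time: 30.55
position: [0.429, 0.2085, 0.0466]
tool_rot: [0.008, -3.139, 0.003]
ft_force: [-1.1, -0.0, -0.5]
grip_width: 0.381
grip_force: 20.0
```

Run:
```python
from h import *
s=ctrl.get_state();print(s['grip_force'])
plan(*frame(*CUT)([-.012,.05,.24])[0],91.1)
```

```text
19.999664389179088
t 30.55 pos [0.429  0.2085 0.0466] phi 90.3 q [-0.92  0.13  0.44  2.08 -0.07  0.95  1.13] gw 0.381
shift [-0.693 -1.17  -0.644] turn [-0.002 -0.002 -0.013]
```

>>> jog_arm(moves=[0,0,-0.15,0,0,0,-1,0,0,-0.33,0,0,0,-1,0,-0.05,-0.5,0,0,0,-1,-0.05,-0.2,-0.6,0,0,0,-1,-0.12,-0.37,-0.65,0,0,0,-1,-0.25,-0.53,-0.65,0,0,0,-1,-0.35,-0.7,-0.65,0,0,0,-1,-0.4,-0.8,-0.65,0,0,0,-1])

```text
time: 31.55
position: [0.5522, -0.0338, 0.2433]
tool_rot: [-0.003, 3.14, -0.001]
ft_force: [0.3, 0.3, -0.5]
grip_width: 0.38
grip_force: 20.0
```

Run:
```python
from h import *
plan(*frame(*CUT)([-.012,.05,.15])[0],91.1)
```

```text
t 31.55 pos [ 0.5522 -0.0338  0.2433] phi 90.1 q [-0.68  0.12  0.75  1.69 -0.08  1.37  1.66] gw 0.38
shift [-0.288 -0.358  0.312] turn [-0.001  0.002 -0.017]
```

>>> jog_arm(moves=[-0.1,-0.12,0,0,0,0,-1,-0.2,-0.25,0,0,0,-0.017,-1,-0.288,-0.35,0.05,0,0,-0.017,-1,-0.288,-0.35,0.2,0,0,-0.017,-1,-0.288,-0.35,0.3,0,0,-0.017,-1,-0.288,-0.35,0.3,0,0,-0.017,-1,-0.288,-0.35,0.3,0,0,-0.017,-1,-0.288,-0.35,0.3,0,0,-0.017,-1])

```text
time: 32.55
position: [0.6394, -0.1349, 0.1543]
tool_rot: [-0.037, 3.138, -0.0]
ft_force: [0.2, 0.5, -0.5]
grip_width: 0.379
grip_force: 20.0
```

Run:
```python
from h import *
plan(*frame(*CUT)([-.012,.05,.0455])[0],91.1)
```

```text
t 32.55 pos [ 0.6394 -0.1349  0.1543] phi 91.3 q [-0.42  0.45  0.77  1.56 -0.32  1.27  2.  ] gw 0.379
shift [ 0.003 -0.021  0.363] turn [-0.     0.003  0.004]
```

>>> jog_arm(moves=[0.003,-0.02,0.08,0,0,0,-1,0.003,-0.02,0.18,0,0,0,-1,0.003,-0.02,0.28,0,0,0,-1,0.003,-0.02,0.345,0,0,0,-1,0.003,-0.02,0.362,0,0,0,-1,0.003,-0.02,0.362,0,0,0,-1,0.003,-0.02,0.362,0,0,0,0.2,0.003,-0.02,0.362,0,0,0,0.2])

```text
time: 33.55
position: [0.6382, -0.141, 0.0445]
tool_rot: [-0.036, 3.14, -0.0]
ft_force: [-0.8, -0.2, -0.4]
grip_width: 0.528
grip_force: 0.0
```

>>> jog_arm(moves=[0,0,0,0,0,0,0.2,0,0,-0.08,0,0,0,0.2,0,0,-0.2,0,0,0,0.2,0,0,-0.35,0,0,0,0.2,0.1,0.0,-0.5,0,0,0,0.2,0.25,0.1,-0.6,0,0,0,0.2,0.4,0.2,-0.6,0,0,0,0.2,0.5,0.2,-0.6,0,0,0,0.2])

```text
time: 34.55
position: [0.4847, -0.0817, 0.2237]
tool_rot: [-0.043, 3.141, 0.004]
ft_force: [-0.7, 0.1, 0.5]
grip_width: 0.601
grip_force: 0.0
```

>>> jog_arm(moves=[0,0,0,0,0,0,0.2,0,0,0,0,0,0,0.2,0,0,0,0,0,0,0.2,0,0,0,0,0,0,0.2,0,0,0,0,0,0,0.2,0,0,0,0,0,0,0.2,0,0,0,0,0,0,0.2,0,0,0,0,0,0,0.2])

```text
time: 35.55
position: [0.4861, -0.0843, 0.2235]
tool_rot: [-0.036, 3.141, 0.0]
ft_force: [0.1, -0.2, 0.5]
grip_width: 0.599
grip_force: 0.0
```

Run:
```python
from h import *
px,c=cam('side');save('s5.png',cv2.resize(px[170:345,155:475],None,fx=2.5,fy=2.5,interpolation=cv2.INTER_CUBIC))
print('expected crop px flux cap, oil cap, spool top',[((proj(c,frame(*f)(p))[0]-[155,170])*2.5).round() for f,p in((FOIL,[-.012,-.05,.099]),(CUT,[-.012,.05,.111]),(FOIL,[-.012,.05,.057]))])
```

```text
expected crop px flux cap, oil cap, spool top [array([406., 176.]), array([212., 105.]), array([513., 246.])]
```

View pics/s5.png

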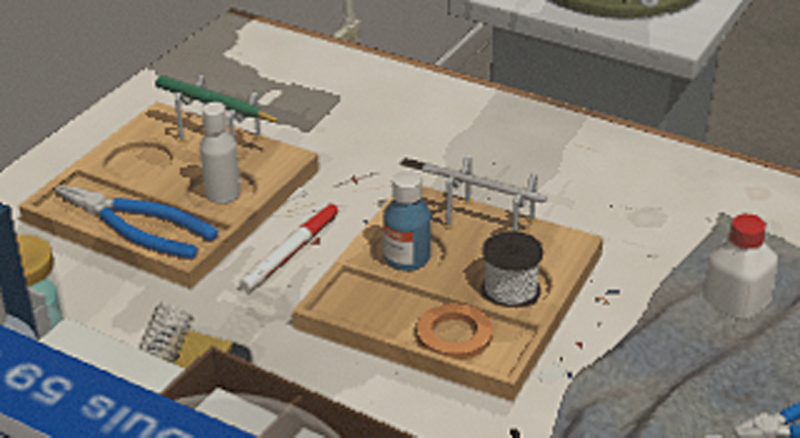

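The side crop shows flux cap (406,181), oil cap (213,107) and spool top (513,247), all standing in wells, with marker and red cap untouched. I'll check the oil bottle's apparent lean numerically.

Run:
```python
from h import *
px,c=cam('side')
f=frame(*CUT);q=((proj(c,f([[-.012,.05,.111],[-.012,.05,.05],[-.012,.05,.02]]))-[155,170])*2.5).round();print('oil axis expected',q.tolist())
f=frame(*FOIL);q=((proj(c,f([[-.012,-.05,.099],[-.012,-.05,.05],[-.012,-.05,.02]]))-[155,170])*2.5).round();print('flux',q.tolist())
hsv=cv2.cvtColor(px,cv2.COLOR_RGB2HSV)
for n,(x0,y0,x1,y1),m in(('oil',(233,208,254,252),(hsv[...,1]<45)),('flux',(303,236,332,282),(hsv[...,0]>95)&(hsv[...,0]<120)&(hsv[...,1]>80)|(hsv[...,1]<40)&(hsv[...,2]>120))):
    for y in range(y0,y1,4):
        xs=np.where(m[y,x0:x1])[0]
        if len(xs): print(n,round((y-170)*2.5),((xs.min()+x0-155)*2.5,(xs.max()+x0-155)*2.5),'mid',((xs.min()+xs.max())/2+x0-155)*2.5)
```

```text
oil axis expected [[212.0, 105.0], [218.0, 160.0], [220.0, 187.0]]
flux [[406.0, 176.0], [406.0, 222.0], [407.0, 249.0]]
oil 95 (np.float64(227.5), np.float64(245.0)) mid 236.25
oil 105 (np.float64(195.0), np.float64(225.0)) mid 210.0
oil 115 (np.float64(205.0), np.float64(245.0)) mid 225.0
oil 125 (np.float64(205.0), np.float64(245.0)) mid 225.0
oil 135 (np.float64(205.0), np.float64(232.5)) mid 218.75
oil 145 (np.float64(200.0), np.float64(232.5)) mid 216.25
oil 155 (np.float64(202.5), np.float64(232.5)) mid 217.5
oil 165 (np.float64(202.5), np.float64(235.0)) mid 218.75
oil 175 (np.float64(202.5), np.float64(237.5)) mid 220.0
oil 185 (np.float64(205.0), np.float64(237.5)) mid 221.25
oil 195 (np.float64(205.0), np.float64(235.0)) mid 220.0
flux 165 (np.float64(370.0), np.float64(440.0)) mid 405.0
flux 175 (np.float64(372.5), np.float64(440.0)) mid 406.25
flux 185 (np.float64(370.0), np.float64(440.0)) mid 405.0
flux 195 (np.float64(370.0), np.float64(417.5)) mid 393.75
flux 205 (np.float64(370.0), np.float64(425.0)) mid 397.5
flux 215 (np.float64(370.0), np.float64(427.5)) mid 398.75
flux 225 (np.float64(392.5), np.float64(427.5)) mid 410.0
flux 235 (np.float64(415.0), np.float64(427.5)) mid 421.25
flux 245 (np.float64(400.0), np.float64(427.5)) mid 413.75
flux 255 (np.float64(395.0), np.float64(427.5)) mid 411.25
flux 265 (np.float64(395.0), np.float64(420.0)) mid 407.5
```

The oil bottle's axis matches the expected vertical, so the lean is only perspective. Everything is in place and the arm is clear, so I'm handing in.

```bash
python3 -c "
from bench import ctrl
print(ctrl.close_job())"
```

```text
the job is handed in; nothing more can be done
None
```

I handed the job in at about 36 s of the 122 s allowed: all five things are in the caddies asked for, by the final side view and measurements, and the hand-in returned no verdict.

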